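Unlock the medicine box and hold its spring bolt back

ROBOT

A 6-joint arm with a two-finger parallel gripper is mounted at the origin on a cart in front of the work surface, level with it; the furniture and walls round the work are solid. World frame = base frame: x ahead of the robot, y to its left, z up, the work surface at z = 0. Lengths are in m, angles in rad, forces in N, time in s.
With the tool pointing down it reaches from about 0.25 to 0.725 m from the base axis. Payload 4 kg.
Tool frame: the origin (TCP) lies midway between the tips of the shut fingers; the grasp point (between the pads) lies 19 mm behind it; z points along the fingers, y is the line along which they close (so a half turn about z gives the same grasp; the last joint's range is limited). The gripper opens to 85 mm and grips with 20 to 120 N. Pads are 22 mm wide; open, the fingers measure 114 mm over their backs; the gripper's body (76 mm by 85 mm) begins 54 mm behind the grasp point. The pads swing forward as they close: fully open they stand 13 mm farther back than shut.
Start: joints at [1.24, 0.241, 0.005, 1.335, 0, 1.571], TCP at [0.162, 0.473, 0.231] pointing down, gripper open.
Joint ranges: [-2.72, 2.72], [-1.05, 1.87], [-1.09, 1.28], [-1.99, 2.15], [-1.42, 1.44], [-3.14, 3.14]. Speed limits (rad/s): [2.79, 2.79, 3.14, 3.14, 3.14, 3.14].

INTERFACE

Orientations are given as a unit quaternion [x, y, z, w].
In Python, from workcell import bot gives the robot as it stands. The module is installed in compiled form; this text tells all that it offers.
- The arm moves only by the tool drive_tool, never from a script. Its arguments are lists of equal length, an entry for each row: "slide": the shift along the tool's x, y, z scaled (see below), a list of three; "rotation": the turn, a rotation vector about the tool's x, y, z scaled (see below), a list of three. A call has exactly 8 rows; each row is the pose to reach, as a shift and turn from the pose commanded when the call began, along the tool's axes at that moment; what a row does not reach only later rows make up. The controller multiplies each number of a shift by 250 mm and each number of a turn by 0.5 rad. A row lasts 1/8 s, in which the tool goes at most 62.5 mm and 10.7 degrees, less where a joint would pass 70% of its speed; a pose out of reach is approached as far as the arm can. A call with a number of a shift or a turn outside -1 to 1 is refused whole. A call with a gripper value outside its range is refused whole. "gripper" is the opening, from 0 (shut) to 1 (fully open), set as the call begins (left out, the last holds). The fingers move at their own pace and stop on an object; the grip force is fixed at half the most. Time passes only in rows, so rows that repeat a pose let the fingers close, or fill a call up. It gives the time, the measured TCP pose, the force, the opening and the grip force at its end, in the units of the state.
- bot.get_obs(): the state, without advancing time (a new reading comes with each control period).
- bot.camera(name): name is "side" or "top" or "wrist"; returns a dict with "image" (384x512x3 uint8, red, green, blue), "z_map" (384x512 float32, m along the optical axis (not along the pixel's ray), 0 where there is no reading), "camera_matrix" (3x3 intrinsics, pixels), "xyz" and "orientation" of the camera in the world. Camera axes: x right, y up, looking along -z (the intrinsics and any distortion apply to the point x, -y, -z); pixel columns grow to the right and rows downward; lengths in m; the calibration is good to about 2 mm. A picture is of the moment at which its call begins.
- bot.job_done(): hands the job in; it is judged then, once.
The state is a dict: "clock": time; "joint_pos": joint angles; "joint_vel": joint speeds; "tau": joint torques, N m; "eef_pos": TCP position; "tool_rot": TCP orientation; "ft_force": force on the tool from outside, world axes, zero at the start; "ft_torque": the same for the moment, N m; "grip_width": finger opening in m; "grasp_force": force on a finger pad.
Only numpy, scipy, OpenCV 4.12 (cv2) and the standard library are available. Lean on these libraries where they do the work, as an engineer would, in place of code of your own. Each camera call takes 0.05 s, during which the arm holds its last target. There are 200 camera calls.

TASK

The medicine box on the worktop is locked. Draw its key, the thick one with the oblong plastic bow, out of the wooden key block, push it fully home in the lock on the box (the wafers inside are sticky: press on and wiggle a little if it hangs) and turn it a quarter turn clockwise, as far as it goes. The bolt springs back as soon as the key is let go, so finish still gripping the key, fully in and turned, so that I can lift the lid; leave the other key in the block, and the mug and glass where they stand.

Things in the scene. Friction and masses are not known exactly. Their poses are not given: they have to be found in the camera images.
- lock_key_bow (a point): Centre of the black plastic bow of the medicine box's key (72 mm long, 30 g), upright in an outer slot of the block. The bow is a rounded slab 34 mm wide (its y), 30 mm high (z, up) and 10 mm thick (x): grip it across the flat faces. In the block it stands 50 to 80 mm above the worktop. Below it: an 8 mm high steel collar, 26 x 9 mm, its underside 23 mm below this point, then the blade.
- lock_key_tip (a point): Tip of that key's steel blade, 57 mm below the bow's centre along its z. The blade is 34 mm long, 12 mm wide (y) and 4 mm thick (x), its last 6 mm tapering to 2 mm. The key is the same turned half round. In the block the collar rests on the block's top and the blade stands in its slot with 0.75 mm of play each way.
- lock_key: The same key as a whole; its origin is the tip of the blade, its axes those of lock_key_bow.
- other_key_bow (a point): A bystander: centre of the round bow (a steel disc 28 mm across, 4 mm thick, reaching 14 mm less high than the plastic one) of another, all-steel key in the other outer slot of the block. It does not fit; leave it in its slot.
- key_block: Fixed wooden block, 50 (x) x 150 (y) x 42 mm high, origin at the centre of its underside. Three slots in its top at y = -45, 0 and +45 mm, long side along its y; the two keys stand in the outer ones (either may be in either), the middle one is empty.
- lock_box: Medicine box of white sheet metal, 170 (x) x 220 (y) x 80 mm high, screwed down, origin at the centre of its underside; its -x side faces the robot. An aluminium lock case, 52 x 60 x 22 mm, stands on its front deck, the lock's upright axis 62 mm in front (-x) of the origin, at y = 0. Behind it the lid, with a keeper that the bolt passes through.
- keyway (a point): Centre of the keyway's mouth, on the face of the round lock plug (28 mm across), which looks straight up, 105 mm above the worktop. The keyway goes straight down, 41 mm deep, 14.5 mm along this point's y and 6 mm along its x, widening over its top 2.5 mm to 18.5 x 11 mm. The point turns with the plug; while locked, its y lies along the box's y.
- lock_plug (a joint): Turn of the plug, rad: 0 locked, growing clockwise from above, stop at 1.5. A spring drives it back (0.03 to 0.09 Nm). Two sticky wafers meet the tip about 7 and 20 mm deep, each passed with 8 to 13 N of downward push; until the key is home they block the plug (to 0.4 Nm); home is the collar on the plug's face, tip 34 mm down. The key has 0.17 rad of play, so it turns up to about 1.7 rad itself.
- lock_bolt (a joint): How far the bolt is drawn back into the lock case, in m: 0 shot through the keeper of the lid, 0.014 fully back. The plug drives it; the end of the bolt leaves the keeper at 0.0105.
- mug_mid (a point): A bystander: the centre of a white mug, 82 mm across and 94 mm high, left of the key block.
- glass_mid (a point): A bystander: the centre of an upturned drinking glass, 80 mm across and 91 mm high, right of the box.

How it is judged:
By the outcome, as a careful person would: the job done as asked, in the order asked, and still so for the second after the job is handed in, while the arm keeps its last pose, push and grip.
It also fails if it takes over 54 s, if anything falls off the work surface, if the arm or the gripper's body presses on something with over 40 N, if the wrist force passes 120 N, or if a joint passes its speed limit or range.

## Working session

There is one attempt and no reset: what is moved stays moved. The work goes in short steps, Python scripts to look and compute and a tool call to move; the robot and the scene stay as the last step left them, time stands still between calls to the robot, and variables do not carry over. Pictures are saved under pics/ and viewed, at most 10 in all, crops included, and the job is handed in when it is done.

Besides the shell and the picture viewer there is one more tool, called after "Emit:" by a JSON object that holds its "op" and its "data". drive_tool: Moves the arm, as the interface text tells. Shifts and turns lie within -1 to 1; 1 stands for 250 mm of shift or 0.5 rad of turn. Its arguments: {"type":"object","properties":{"slide":{"type":"array","items":{"type":"array","items":{"type":"number"}}},"rotation":{"type":"array","items":{"type":"array","items":{"type":"number"}}},"gripper":{"type":"number"}},"required":["slide","rotation"]}

```bash
mkdir -p pics
cat > h.py <<'E'
import numpy as np, cv2, pickle
from scipy.spatial.transform import Rotation as R
from workcell import bot
def snap(n,f):
    c=bot.camera(n); cv2.imwrite(f'pics/{f}.png',c['image'][:,:,::-1]); pickle.dump(c,open(f'pics/{f}.pkl','wb')); return c
def load(f): return pickle.load(open(f'pics/{f}.pkl','rb'))
def pts(c):
    K=c['camera_matrix'];z=c['z_map'];v,u=np.mgrid[:z.shape[0],:z.shape[1]]
    p=np.stack([(u-K[0,2])/K[0,0]*z,-(v-K[1,2])/K[1,1]*z,-z],-1)
    return R.from_quat(c['orientation']).apply(p.reshape(-1,3)).reshape(p.shape)+c['xyz']
def ray(c,u,v,h):
    K=c['camera_matrix'];d=R.from_quat(c['orientation']).apply([(u-K[0,2])/K[0,0],-(v-K[1,2])/K[1,1],-1])
    return c['xyz']+d*(h-c['xyz'][2])/d[2]
E
python3 - <<'E'
from h import *
np.set_printoptions(precision=4,suppress=True)
ims=[]
for n in ['top','side']:
    c=snap(n,n+'0'); ims.append(c['image']); print(n,c['xyz'],c['orientation'],c['camera_matrix'].tolist())
cv2.imwrite('pics/both.png',np.vstack(ims)[:,:,::-1])
print(bot.get_obs())
E
```

```text
top [0.1927 0.0008 1.2643] [-0.1018  0.1075  0.7182 -0.68  ] [[410.81053032806693, 0.0, 256.93192330769244], [0.0, 410.81053032806693, 192.24632868630715], [0.0, 0.0, 1.0]]
side [ 0.0178 -0.824   0.7683] [ 0.4388 -0.1375 -0.2433  0.854 ] [[359.5491173479971, 0.0, 261.5095650617384], [0.0, 359.5491173479971, 189.71250705663198], [0.0, 0.0, 1.0]]
{'clock': 0.1, 'joint_pos': array([1.24  , 0.2413, 0.0039, 1.3352, 0.    , 1.5708]), 'joint_vel': array([ 0.0017, -0.0017,  0.0031, -0.    , -0.0003,  0.0004]), 'tau': array([ -0.0008, -37.3138,  25.3009,   0.0108,  -0.0001,   0.    ]), 'eef_pos': array([0.1622, 0.4724, 0.2305]), 'tool_rot': array([ 0.1647,  0.9864, -0.0009, -0.0002]), 'ft_force': array([ 0.1805, -0.2833, -0.3052]), 'ft_torque': array([-0.0002, -0.0329,  0.0498]), 'grasp_force': 0.0, 'grip_width': 0.08529813048417273}
```

View pics/top0.png

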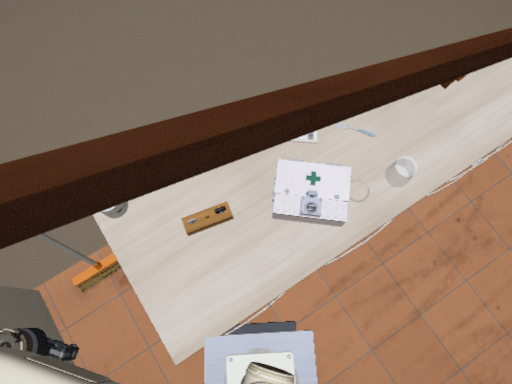

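View pics/side0.png

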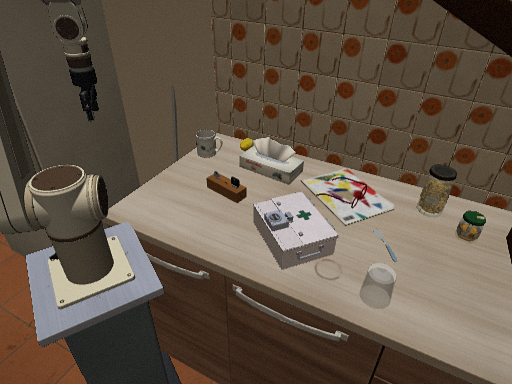

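The top view shows the block at about (208,218) with the black bow at (220,210), the lock case at (311,205) and the mug at (115,207). There's a beam overhead. The side view agrees. Next I'll get positions.

Run:
```python
from h import *
np.set_printoptions(precision=4,suppress=True)
c=load('top0');P=pts(c)
def at(u,v): print((u,v),P[v,u])
for u,v in [(208,218),(220,210),(193,221),(311,205),(311,208),(313,178),(258,115),(150,140),(350,90),(250,170),(115,207),(404,170)]: at(u,v)
# block via brown + height
hsv=cv2.cvtColor(c['image'],cv2.COLOR_RGB2HSV)
m=((abs(P[...,2]-.042)<.008)); m[:,:170]=0;m[:,245:]=0;m[:195]=0;m[245:]=0
p=P[m][:,:2].astype(np.float32);print('block',m.sum(),cv2.minAreaRect(p))
m=(P[...,2]>.055)&(P[...,2]<.12);m[:,:170]=0;m[:,245:]=0;m[:195]=0;m[245:]=0
print(np.c_[P[m],np.argwhere(m)][:30])
m=(abs(P[...,2]-.08)<.012);m[:,:260]=0;m[:,365:]=0;m[:145]=0;m[240:]=0
print('box',m.sum(),cv2.minAreaRect(P[m][:,:2].astype(np.float32)))
m=(abs(P[...,2]-.105)<.006);m[:,:260]=0;m[:,365:]=0;m[:145]=0;m[240:]=0
print('case',m.sum(),cv2.minAreaRect(P[m][:,:2].astype(np.float32)),P[m].mean(0))
a=cv2.resize(c['image'][190:245,170:250],None,fx=6,fy=6,interpolation=2);b=cv2.resize(c['image'][155:230,265:355],None,fx=4.4,fy=4.4,interpolation=2)
b=b[:a.shape[0]] if b.shape[0]>a.shape[0] else b
w=np.zeros((a.shape[0],800,3),np.uint8);w[:,:400]=cv2.resize(a,(400,a.shape[0]));w[:b.shape[0],404:404+b.shape[1]]=b[:,:396]
cv2.imwrite('pics/crop.png',w[:,:,::-1])
```

```text
(208, 218) [0.4928 0.134  0.0408]
(220, 210) [0.5064 0.0939 0.0773]
(193, 221) [0.4824 0.1778 0.0552]
(311, 205) [ 0.5002 -0.1747  0.1029]
(311, 208) [ 0.4948 -0.176   0.0887]
(313, 178) [ 0.5896 -0.1916  0.0837]
(258, 115) [ 0.3307 -0.0075  1.0007]
(150, 140) [0.2979 0.0591 1.0384]
(350, 90) [ 0.3736 -0.0884  0.9555]
(250, 170) [ 0.657  -0.002  -0.0011]
(115, 207) [0.5298 0.4034 0.0876]
(404, 170) [ 0.5989 -0.4703  0.0872]
block 715 ((0.4963514804840088, 0.1395743191242218), (0.05216557905077934, 0.1500428467988968), 18.496807098388672)
[[  0.5178   0.0874   0.0794 206.     222.    ]
 [  0.5172   0.0843   0.081  206.     223.    ]
 [  0.5174   0.0971   0.0713 207.     219.    ]
 [  0.5155   0.0936   0.0778 207.     220.    ]
 [  0.5137   0.0901   0.0837 207.     221.    ]
 [  0.5152   0.0876   0.0776 207.     222.    ]
 [  0.515    0.0846   0.0778 207.     223.    ]
 [  0.5142   0.0815   0.08   207.     224.    ]
 [  0.513    0.1026   0.0774 208.     217.    ]
 [  0.5131   0.0997   0.0765 208.     218.    ]
 [  0.5127   0.0967   0.0773 208.     219.    ]
 [  0.5124   0.0936   0.0777
[... 440 characters left out ...]
  218.    ]
 [  0.5093   0.0967   0.0784 209.     219.    ]
 [  0.5099   0.0939   0.0755 209.     220.    ]
 [  0.5092   0.0908   0.0777 209.     221.    ]
 [  0.5086   0.0877   0.0793 209.     222.    ]
 [  0.5096   0.085    0.0748 209.     223.    ]
 [  0.5109   0.0824   0.0694 209.     224.    ]
 [  0.5079   0.1119   0.0752 210.     214.    ]
 [  0.5068   0.1086   0.0788 210.     215.    ]
 [  0.5062   0.1055   0.0804 210.     216.    ]]
box 3691 ((0.5570814609527588, -0.18389178812503815), (0.2265269160270691, 0.1791343241930008), 79.39531707763672)
case 337 ((0.5088112354278564, -0.1750134825706482), (0.05986476317048073, 0.0733499601483345), 79.71096801757812) [ 0.5003 -0.1738  0.1028]
```

View pics/crop.png

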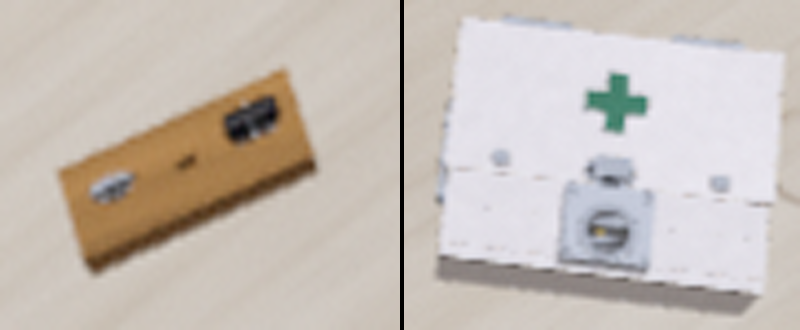

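The crops show the black bow at the block's upper-right end, the steel key lower-left, and the keyway in the lock case. The block yaw is about 17–18° and the box yaw about -10.6°. I'll start moving above the key.

```bash
cat >> h.py <<'E'
def to(p,yaw,tilt=None):
    """units of slide/rotation to TCP p with tool down, tool y at yaw deg"""
    o=bot.get_obs();T=R.from_quat(o['tool_rot']);a=np.radians(yaw)
    y=np.array([np.cos(a),np.sin(a),0]);z=np.array([0,0,-1.])
    G=R.from_matrix(np.c_[np.cross(y,z),y,z])
    r=(T.inv()*G).as_rotvec()
    t=T.as_matrix()
    print('t',round(o['clock'],2),'pos',o['eef_pos'].round(4),'yaw',round(np.degrees(np.arctan2(t[1,1],t[0,1])),2),'q6',o['joint_pos'][5].round(2))
    print('slide',(T.inv().apply(np.array(p)-o['eef_pos'])/.25).round(4),'rot',(r/.5).round(4))
E
python3 -c "
from h import *
to([.509,.096,.2],198)"
```

```text
t 0.1 pos [0.1622 0.4724 0.2305] yaw 71.05 q6 1.57
slide [-1.8009 -0.9731  0.1238] rot [-2.0000e-03 -4.1000e-03 -4.4315e+00]
```

Emit:
{"op": "drive_tool", "data": {"slide": [[-0.15,-0.08,0],[-0.3,-0.16,0],[-0.45,-0.24,0],[-0.6,-0.32,0],[-0.75,-0.4,0],[-0.85,-0.46,0],[-0.9,-0.48,0],[-0.9,-0.48,0]], "rotation": [[0,0,-0.2],[0,0,-0.4],[0,0,-0.6],[0,0,-0.8],[0,0,-1],[0,0,-1],[0,0,-1],[0,0,-1]], "gripper": 1}}

```text
clock: 1.1
eef_pos: [0.3364, 0.2862, 0.2311]
tool_rot: [-0.084, 0.996, 0.0, -0.0]
ft_force: [0.0, 0.5, 0.1]
grip_width: 0.0855
grasp_force: 0.0
```

```bash
python3 -c "
from h import *
to([.509,.096,.2],198)"
```

```text
t 1.1 pos [0.3364 0.2862 0.2311] yaw 99.61 q6 0.54
slide [-0.5536 -0.8653  0.124 ] rot [ 1.1000e-03 -6.0000e-04 -3.4343e+00]
```

Emit:
{"op": "drive_tool", "data": {"slide": [[-0.09,-0.14,0],[-0.18,-0.28,0],[-0.27,-0.42,0],[-0.36,-0.56,0],[-0.45,-0.7,0],[-0.52,-0.81,0],[-0.55,-0.865,0],[-0.55,-0.865,0]], "rotation": [[0,0,-0.2],[0,0,-0.4],[0,0,-0.6],[0,0,-0.8],[0,0,-1],[0,0,-1],[0,0,-1],[0,0,-1]]}}

```text
clock: 2.1
eef_pos: [0.5081, 0.0968, 0.2309]
tool_rot: [-0.328, 0.945, 0.0, -0.0]
ft_force: [-0.2, 0.3, 0.1]
grip_width: 0.0851
grasp_force: 0.0
```

Emit:
{"op": "drive_tool", "data": {"slide": [[0,0,0],[0,0,0],[0,0,0],[0,0,0],[0,0,0],[0,0,0],[0,0,0],[0,0,0]], "rotation": [[0,0,-0.25],[0,0,-0.5],[0,0,-0.75],[0,0,-1],[0,0,-1],[0,0,-1],[0,0,-1],[0,0,-1]]}}

```text
clock: 3.1
eef_pos: [0.5081, 0.0964, 0.2313]
tool_rot: [-0.552, 0.834, 0.0, 0.0]
ft_force: [-0.8, -0.0, 0.9]
grip_width: 0.0852
grasp_force: 0.0
```

Emit:
{"op": "drive_tool", "data": {"slide": [[0,0,0],[0,0,0],[0,0,0],[0,0,0],[0,0,0],[0,0,0],[0,0,0],[0,0,0]], "rotation": [[0,0,-0.25],[0,0,-0.5],[0,0,-0.75],[0,0,-1],[0,0,-1],[0,0,-1],[0,0,-1],[0,0,-1]]}}

```text
clock: 4.1
eef_pos: [0.5082, 0.0963, 0.2313]
tool_rot: [0.741, -0.672, -0.0, 0.0]
ft_force: [-0.7, 0.4, 0.1]
grip_width: 0.0853
grasp_force: 0.0
```

Emit:
{"op": "drive_tool", "data": {"slide": [[0,0,0],[0,0,0],[0,0,0],[0,0,0],[0,0,0],[0,0,0],[0,0,0],[0,0,0]], "rotation": [[0,0,-0.2],[0,0,-0.4],[0,0,-0.42],[0,0,-0.42],[0,0,-0.42],[0,0,-0.42],[0,0,-0.42],[0,0,-0.42]]}}

```text
clock: 5.1
eef_pos: [0.5082, 0.0963, 0.2313]
tool_rot: [0.807, -0.59, -0.0, -0.0]
ft_force: [0.3, 0.1, 0.5]
grip_width: 0.0853
grasp_force: 0.0
```

```bash
python3 -c "
from h import *
to([.509,.096,.2],198)
c=snap('wrist','w1');print(c['xyz'],c['orientation'],c['camera_matrix'][0])"
```

```text
t 5.1 pos [0.5082 0.0963 0.2313] yaw -162.34 q6 -1.69
slide [ 0.0022 -0.0027  0.1252] rot [-0.      0.     -0.0118]
[0.53385084 0.01557596 0.37458297] [ 0.02550175 -0.16496209  0.97426475 -0.1514773 ] [343.02145052   0.         255.98630923]
```

View pics/w1.png

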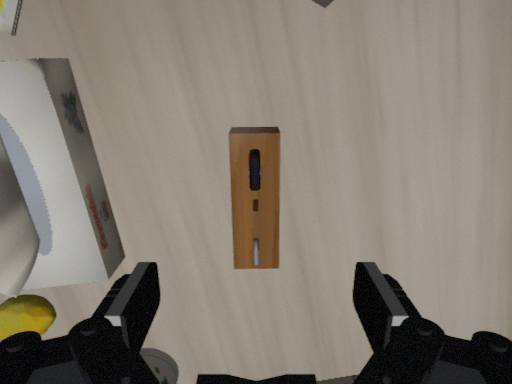

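The wrist view shows the block upright at columns 230–280, the black bow at (255,170), the steel key at (255,252), and the mug at bottom left.

```bash
cat > loc.py <<'E'
from h import *
np.set_printoptions(precision=4,suppress=True)
c=load('w1');P=pts(c);im=c['image'].astype(int)
z=P[...,2]; g=im.max(2)
sub=np.zeros(z.shape,bool);sub[115:285,215:295]=1
bl=sub&(abs(z-.042)<.006)&(im[...,0]-im[...,2]>30)
print('block z',np.median(z[bl]),cv2.minAreaRect(P[bl][:,:2].astype(np.float32)))
k=sub&(g<60)&(z>.055); print('bow px',k.sum(),'zmax',np.percentile(z[k],[5,50,95]),cv2.minAreaRect(P[k][:,:2].astype(np.float32)),P[k].mean(0))
t=k&(z>.074); q=np.argwhere(t); print('top',t.sum(),cv2.minAreaRect(P[t][:,:2].astype(np.float32)),P[t].mean(0), q.min(0),q.max(0))
for n in ((abs(z-.080)<.004)&k,):
    r=cv2.minAreaRect(np.argwhere(n)[:,::-1].astype(np.float32)); print(r, ray(c,*r[0],.08))
# column edges of block top by brown
b=(im[...,0]-im[...,2]>30)&sub
for v in (140,160,200,230,255):
    u=np.flatnonzero(b[v]); print(v,u.min(),u.max(),ray(c,u.min()-.5,v,.042),ray(c,u.max()+.5,v,.042))
E
python3 loc.py
```

```text
block z 0.04276762053632127 ((0.4961281418800354, 0.13900962471961975), (0.050059664994478226, 0.15046654641628265), 18.388622283935547)
bow px 415 zmax [0.0645 0.0801 0.0815] ((0.5112642049789429, 0.09246274083852768), (0.00906906183809042, 0.1602412313222885), 17.483715057373047) [0.5108 0.0932 0.079 ]
top 371 ((0.5206050872802734, 0.06361158937215805), (0.009011652320623398, 0.09956978261470795), 17.811508178710938) [0.5106 0.094  0.0808] [153 249] [190 259]
((254.0, 172.0), (36.0, 10.0), 90.0) [0.5105 0.0949 0.08  ]
140 229 280 [0.5409 0.0818 0.042 ] [0.4927 0.0664 0.042 ]
160 229 280 [0.5354 0.101  0.042 ] [0.4862 0.0853 0.042 ]
200 231 279 [0.5216 0.1411 0.042 ] [0.4734 0.1257 0.042 ]
230 232 279 [0.511  0.1735 0.042 ] [0.4623 0.158  0.042 ]
255 233 279 [0.5015 0.2021 0.042 ] [0.4525 0.1865 0.042 ]
```

```bash
python3 -c "
from h import *
to([.5103,.0956,.049],198)"
```

```text
t 5.15 pos [0.5082 0.0963 0.2313] yaw -162.33 q6 -1.69
slide [ 0.0052 -0.0073  0.7292] rot [ 0.     -0.     -0.0117]
```

Emit:
{"op": "drive_tool", "data": {"slide": [[0.005,-0.007,0.13],[0.005,-0.007,0.26],[0.005,-0.007,0.38],[0.005,-0.007,0.5],[0.005,-0.007,0.6],[0.005,-0.007,0.67],[0.005,-0.007,0.71],[0.005,-0.007,0.729]], "rotation": [[0,0,-0.01],[0,0,-0.01],[0,0,-0.01],[0,0,-0.01],[0,0,-0.01],[0,0,-0.01],[0,0,-0.01],[0,0,-0.01]], "gripper": 1}}

```text
clock: 6.15
eef_pos: [0.5102, 0.0956, 0.0488]
tool_rot: [0.809, -0.588, -0.0, 0.0]
ft_force: [-0.1, -0.3, 0.1]
grip_width: 0.0851
grasp_force: 0.0
```

Emit:
{"op": "drive_tool", "data": {"slide": [[0,0,0],[0,0,0],[0,0,0],[0,0,0],[0,0,0],[0,0,0],[0,0,0],[0,0,0]], "rotation": [[0,0,0],[0,0,0],[0,0,0],[0,0,0],[0,0,0],[0,0,0],[0,0,0],[0,0,0]], "gripper": 0}}

```text
clock: 7.15
eef_pos: [0.5106, 0.0957, 0.0495]
tool_rot: [0.809, -0.588, 0.0, -0.0]
ft_force: [-0.7, 0.3, 4.9]
grip_width: 0.0092
grasp_force: 58.8
```

```bash
python3 -c "
from h import *
to([.5103,.0956,.049],198);o=bot.get_obs();print(o['ft_force'],o['grip_width'],o['grasp_force'],o['ft_torque'])"
```

```text
t 7.15 pos [0.5106 0.0957 0.0495] yaw -162.04 q6 -1.7
slide [0.0001 0.0014 0.0019] rot [-0.0019 -0.0003 -0.0014]
[-0.67622057  0.27358658  4.90384086] 0.009240911553894865 58.83281707763672 [-0.02397313 -0.01565086 -0.01397659]
```

Emit:
{"op": "drive_tool", "data": {"slide": [[0,0,-0.04],[0,0,-0.1],[0,0,-0.16],[0,0,-0.24],[0,0,-0.34],[0,0,-0.45],[0,0,-0.55],[0,0,-0.6]], "rotation": [[0,0,0],[0,0,0],[0,0,0],[0,0,0],[0,0,0],[0,0,0],[0,0,0],[0,0,0]]}}

```text
clock: 8.15
eef_pos: [0.5108, 0.0958, 0.2014]
tool_rot: [0.809, -0.588, 0.001, -0.001]
ft_force: [-0.1, -0.0, -0.5]
grip_width: 0.0085
grasp_force: 58.8
```

Run:
```python
from h import *
o=bot.get_obs();print(o['grip_width'],o['grasp_force'],o['ft_force'])
# box refined from top view: deck/lid top (flat white area) + lock case top corners via depth
c=load('top0');P=pts(c);z=P[...,2]
m=np.zeros(z.shape,bool);m[150:235,268:360]=1
im=c['image'];w=m&(im.min(2)>170)&(abs(z-.081)<.006)
print('lid',w.sum(),np.median(z[w]),cv2.minAreaRect(P[w][:,:2].astype(np.float32)))
k=m&(z>.092)&(z<.112);q=P[k];print('case',k.sum(),np.median(z[k]),q.mean(0),cv2.minAreaRect(q[:,:2].astype(np.float32)))
to([.49,-.175,.2],169.4)
```

```text
0.008549684660855626 58.76896262168884 [-0.11669272 -0.00139851 -0.50825354]
lid 3374 0.08175404450199353 ((0.5575580596923828, -0.18403758108615875), (0.22646589577198029, 0.1783924549818039), 79.50025939941406)
case 426 0.10182615188128663 [ 0.502852   -0.17433206  0.10144431] ((0.509189784526825, -0.1772250235080719), (0.15514713525772095, 0.07500127702951431), 79.96023559570312)
t 8.15 pos [0.5108 0.0958 0.2014] yaw -162.04 q6 -1.7
slide [1.0045 0.4132 0.0048] rot [-6.000e-03  7.000e-04  9.968e-01]
```

Emit:
{"op": "drive_tool", "data": {"slide": [[0.17,0.07,0],[0.34,0.14,0],[0.51,0.21,0],[0.67,0.28,0],[0.82,0.33,0],[0.93,0.37,0],[0.99,0.385,0],[0.99,0.385,0]], "rotation": [[0,0,0.15],[0,0,0.3],[0,0,0.45],[0,0,0.6],[0,0,0.75],[0,0,0.9],[0,0,1.0],[0,0,1.0]]}}

```text
clock: 9.15
eef_pos: [0.4949, -0.1698, 0.1989]
tool_rot: [-0.638, 0.77, 0.0, 0.0]
ft_force: [-0.1, -0.0, -1.1]
grip_width: 0.0094
grasp_force: 58.8
```

Run:
```python
from h import *
np.set_printoptions(precision=4,suppress=True)
to([.4965,-.1727,.2],169.4)
c=snap('wrist','w2');print(c['xyz'],c['orientation'])
P=pts(c)
K=c['camera_matrix']
cv2.imwrite('pics/w2b.png',cv2.resize(c['image'],(800,600))[:,:,::-1])
```

```text
t 9.15 pos [ 0.4949 -0.1698  0.1989] yaw 169.25 q6 -1.71
slide [ 0.0101 -0.0085 -0.0046] rot [ 0.001   0.001  -0.0052]
[ 0.479  -0.2532  0.3421] [-0.0155 -0.1665  0.9816  0.0923]
```

View pics/w2b.png

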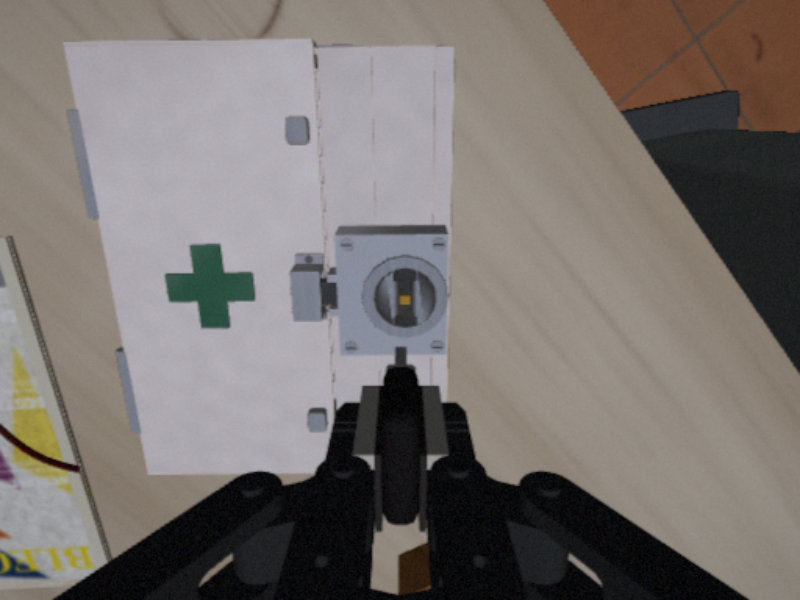

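The wrist view (800 px scale) shows the plug at about (404,297), the keyway vertical in the image, and the held key's tip at about (401,352), upright between the pads. I'll measure these.

```bash
cat > loc2.py <<'E'
from h import *
import sys
np.set_printoptions(precision=4,suppress=True)
c=load(sys.argv[1]);P=pts(c);z=P[...,2]
g=cv2.cvtColor(c['image'],cv2.COLOR_RGB2GRAY);s=4
x0,y0,x1,y1=[int(a) for a in sys.argv[2:6]]
G=cv2.resize(g[y0:y1,x0:x1],None,fx=s,fy=s,interpolation=cv2.INTER_CUBIC)
for r0,r1 in ((17,24),(25,32)):
    C=cv2.HoughCircles(cv2.GaussianBlur(G,(7,7),0),cv2.HOUGH_GRADIENT,1,20,param1=80,param2=15,minRadius=r0*s,maxRadius=r1*s)
    if C is not None:
        for q in C[0][:2]:
            u,v=(q[0]+.5)/s+x0-.5,(q[1]+.5)/s+y0-.5; print('circ',u,v,q[2]/s,ray(c,u,v,.105))
# case top: depth
m=np.zeros(z.shape,bool);m[y0:y1,x0:x1]=1
k=m&(z>.095)&(z<.112);n,l,st,_=cv2.connectedComponentsWithStats(k.astype(np.uint8))
i=1+st[1:,4].argmax();r=cv2.minAreaRect(P[l==i][:,:2].astype(np.float32));print('case',np.median(z[l==i]),r)
# dark keyway, gold spot
hsv=cv2.cvtColor(c['image'],cv2.COLOR_RGB2HSV)
gd=m&(abs(hsv[...,0].astype(int)-18)<10)&(hsv[...,1]>120);w=np.argwhere(gd).mean(0);print('gold',w,gd.sum())
E
python3 loc2.py w2 205 140 300 230
python3 - <<'E'
from h import *
c=load('w2');P=pts(c);z=P[...,2];im=c['image']
w=(im.min(2)>150)&(abs(z-.081)<.005);w[:,300:]=0;w[310:]=0
print('lid',cv2.minAreaRect(P[w][:,:2].astype(np.float32)))
print(im[170:215:2,245:272:2].min(2))
print(im[216:240:2,245:272].min(2)); print((P[216:244:3,254:260:2,2]*1000).round())
E
```

```text
circ 259.75 190.25 18.85 [ 0.4912 -0.1736  0.105 ]
circ 259.5 185.25 23.85 [ 0.4906 -0.1774  0.105 ]
circ 257.25 191.25 29.85 [ 0.4931 -0.1732  0.105 ]
case 0.10277449158799076 ((0.5020827054977417, -0.1750565767288208), (0.06061401963233948, 0.06073157116770744), 79.63995361328125)
gold [191.5 259. ] 42
lid ((0.5543898344039917, -0.18417888879776), (0.22633668780326843, 0.1721315234899521), 79.71295166015625)
[[120 114 120 122 121 118 116 114 118 120 123 119 119 120]
 [118 116 118 121  90  76  53  56  52  69  99 117 118 119]
 [121 115  75  82  49  48  48  48  49  47  48  77  85 117]
 [104  91 111  92  46  48  50  49  48  50  51  78  54  61]
 [ 69 119 121  91  45  45  48  49  46  46  51  79  58  57]
 [ 98 112 120 116  71  46  48  54  50  48  89 109  64  60]
 [102 110 119 117  86  47  49  45  46  44  90 121  68  65]
 [ 97 104 121 118  86  48  47  49  53  47  88 125  73  71]
 [ 90  98 124 122  87  47  45  49  55  51  91 119  72  73]
 [ 84  87 112 122  90  47  37  35  43  49  92 117  87  77]
 [ 84  87 105 116  84  54  48  43  41  51  89 119 104  83]
 [ 72  78 106 120  87  55  46  45  48
[... 1509 characters left out ...]
 45  42  44  67 135 172 172
  172 169 171 170 169 169 167 167 164]
 [167 169 167 162 157 161 159 127  58  47  49  46  43  45  64 124 160 159
  162 169 169 169 171 169 169 166 169]
 [165 167 126  61  50  52  44  46  47  43  48  46  45  42  47  44  52  52
   55  82 134 163 170 169 168 169 169]
 [169 148  97  32  17   7   0   7   8   0   6   5   0   3   1  11   4   3
   17  37  81 144 169 173 172 172 171]
 [169 137  61   0   2   4   0  15   8   0   6  10   5   6   0   0   0   0
    0   3  58 136 170 171 167 174 172]]
[[102. 101. 102.]
 [103. 101. 103.]
 [166. 164. 164.]
 [169. 168. 169.]
 [171. 172. 172.]
 [175. 176. 177.]
 [196. 194. 193.]
 [206. 205. 205.]
 [209. 208. 209.]
 [211. 212. 212.]]
```

Run:
```python
from h import *
c=load('w2');cv2.imwrite('pics/w2c.png',cv2.resize(c['image'][150:230,215:305],None,fx=7,fy=7,interpolation=cv2.INTER_CUBIC)[:,:,::-1])
np.set_printoptions(precision=4,suppress=True)
for p in [(256.1,224,.160),(256.1,220.5,.158),(259.2,190.5,.105),(259.2,172,.105),(259.2,208,.105)]: print(p,ray(c,*p))
print((pts(c)[168:214:2,259,2]*1000).round(1),(pts(c)[190,235:285:2,2]*1000).round(1))
```

```text
(256.1, 224, 0.16) [ 0.4942 -0.1721  0.16  ]
(256.1, 220.5, 0.158) [ 0.494  -0.1734  0.158 ]
(259.2, 190.5, 0.105) [ 0.4916 -0.1735  0.105 ]
(259.2, 172, 0.105) [ 0.489  -0.1873  0.105 ]
(259.2, 208, 0.105) [ 0.4941 -0.16    0.105 ]
[105.2 104.2 104.2 106.1 105.5 106.2 104.1  66.   65.2  71.   76.   96.8
  97.2  96.4  96.3 100.5 103.4 104.9 105.1 105.  105.4 104.7 106. ] [105.7 104.3 102.2 106.6 105.3 105.5 105.8 106.3 106.3 103.4  96.   95.9
  96.8  97.9 103.9 105.2 105.1 105.7 105.8 106.7 106.3 106.7 104.9 103.9
 105. ]
```

View pics/w2c.png

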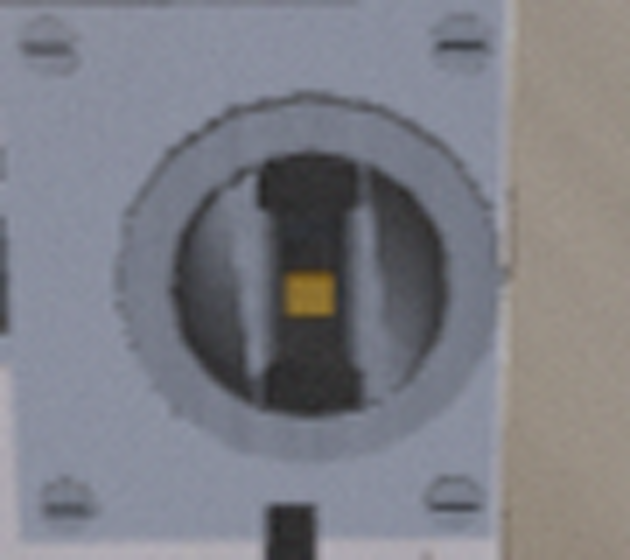

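Plug centre is at about (258.9,190) px in the original, i.e. near (0.492,-0.174). The key tip agrees with the TCP within 1 mm. I'll move over the lock and lower to about 10 mm above the mouth.

```bash
python3 -c "
from h import *
to([.4919,-.1738,.158],169.6)"
```

```text
t 9.2 pos [ 0.4949 -0.169   0.1989] yaw 169.34 q6 -1.71
slide [0.021  0.008  0.1634] rot [ 0.0014  0.0014 -0.0092]
```

Emit:
{"op": "drive_tool", "data": {"slide": [[0.01,0.004,0.02],[0.021,0.008,0.05],[0.021,0.008,0.08],[0.021,0.008,0.11],[0.021,0.008,0.14],[0.021,0.008,0.163],[0.021,0.008,0.163],[0.021,0.008,0.163]], "rotation": [[0,0,-0.01],[0,0,-0.01],[0,0,-0.01],[0,0,-0.01],[0,0,-0.01],[0,0,-0.01],[0,0,-0.01],[0,0,-0.01]]}}

```text
clock: 10.2
eef_pos: [0.4922, -0.1743, 0.1585]
tool_rot: [-0.64, 0.768, -0.0, 0.0]
ft_force: [0.3, 0.5, 0.4]
grip_width: 0.0091
grasp_force: 58.8
```

Run:
```python
from h import *
to([.4919,-.1738,.158],169.6)
c=snap('wrist','w3')
cv2.imwrite('pics/w3c.png',cv2.resize(c['image'][150:260,200:320],None,fx=5,fy=5,interpolation=cv2.INTER_CUBIC)[:,:,::-1])
to([.4919,-.1738,.158],169.6)
```

```text
t 10.2 pos [ 0.4922 -0.1743  0.1585] yaw 169.59 q6 -1.73
slide [-0.0019  0.0016  0.002 ] rot [-0.0008 -0.0001 -0.0003]
t 10.25 pos [ 0.4923 -0.1744  0.1586] yaw 169.59 q6 -1.73
slide [-0.002   0.0019  0.0025] rot [-0.0013 -0.0002 -0.0003]
```

View pics/w3c.png

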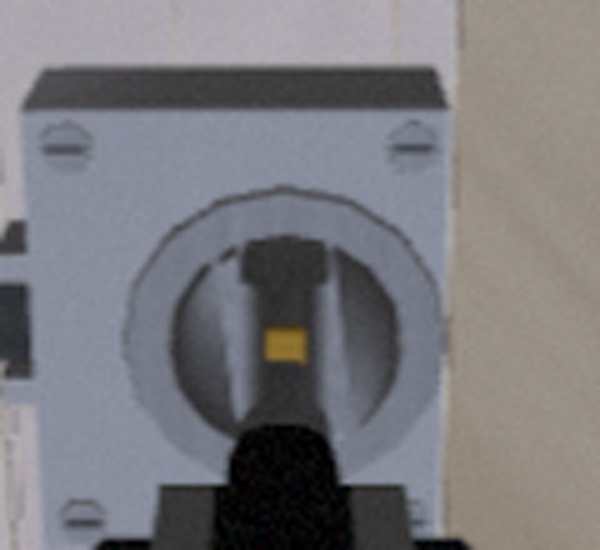

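Bow, blade and keyway are lined up along column ~285 of the crop. I'll check the plug centre by ray, then push down.

```bash
python3 -c "
from h import *
c=load('w3');print(ray(c,256.7,219.4,.105),ray(c,256.7,217.5,.105))
c=load('w2');print(ray(c,258.8,189.9,.105))"
```

```text
[ 0.49186169 -0.1731497   0.105     ] [ 0.4916302  -0.17441618  0.105     ]
[ 0.49180384 -0.17401734  0.105     ]
```

Emit:
{"op": "drive_tool", "data": {"slide": [[-0.002,0.0016,0.01],[-0.002,0.0016,0.02],[-0.002,0.0016,0.03],[-0.002,0.0016,0.04],[-0.002,0.0016,0.05],[-0.002,0.0016,0.06],[-0.002,0.0016,0.07],[-0.002,0.0016,0.07]], "rotation": [[0,0,0],[0,0,0],[0,0,0],[0,0,0],[0,0,0],[0,0,0],[0,0,0],[0,0,0]]}}

```text
clock: 11.25
eef_pos: [0.4916, -0.1736, 0.1405]
tool_rot: [-0.64, 0.768, 0.0, -0.0]
ft_force: [-0.1, 0.1, -0.3]
grip_width: 0.009
grasp_force: 58.8
```

Emit:
{"op": "drive_tool", "data": {"slide": [[0,0,0.004],[0,0,0.008],[0,0,0.012],[0,0,0.016],[0,0,0.02],[0,0,0.024],[0,0,0.028],[0,0,0.032]], "rotation": [[0,0,0],[0,0,0],[0,0,0],[0,0,0],[0,0,0],[0,0,0],[0,0,0],[0,0,0]]}}

```text
clock: 12.25
eef_pos: [0.4922, -0.1746, 0.1335]
tool_rot: [-0.64, 0.768, -0.001, -0.0]
ft_force: [-0.6, -2.9, 5.1]
grip_width: 0.0091
grasp_force: 59.5
```

Emit:
{"op": "drive_tool", "data": {"slide": [[0,0,0.004],[0,0,0.008],[0,0,0.012],[0,0,0.016],[0,0,0.02],[0,0,0.024],[0,0,0.028],[0,0,0.032]], "rotation": [[0,0,0],[0,0,0],[0,0,0],[0,0,0],[0,0,0],[0,0,0],[0,0,0],[0,0,0]]}}

```text
clock: 13.25
eef_pos: [0.4918, -0.1745, 0.1249]
tool_rot: [-0.64, 0.768, -0.001, -0.0]
ft_force: [-0.6, -4.2, 1.4]
grip_width: 0.0089
grasp_force: 59.3
```

```bash
python3 -c "
from h import *
to([.4919,-.1738,.1125],169.6);o=bot.get_obs();print(o['ft_force'],o['ft_torque'])"
```

```text
t 13.25 pos [ 0.4918 -0.1745  0.1249] yaw 169.57 q6 -1.73
slide [-0.0031  0.0002  0.0496] rot [-0.0011 -0.0035 -0.0012]
[-0.59567376 -4.23171562  1.42695272] [-1.19877578  0.20980053  0.01166554]
```

Emit:
{"op": "drive_tool", "data": {"slide": [[0.002,0,0.006],[0.003,0,0.012],[0.003,0,0.018],[0.003,0,0.024],[0.003,0,0.03],[0.003,0,0.036],[0.003,0,0.042],[0.003,0,0.048]], "rotation": [[0,0,0],[0,0,0],[0,0,0],[0,0,0],[0,0,0],[0,0,0],[0,0,0],[0,0,0]]}}

```text
clock: 14.25
eef_pos: [0.4927, -0.1743, 0.1126]
tool_rot: [-0.64, 0.768, -0.0, 0.001]
ft_force: [3.0, -1.6, 2.1]
grip_width: 0.0091
grasp_force: 58.9
```

Emit:
{"op": "drive_tool", "data": {"slide": [[0,0,0.003],[0,0,0.006],[0,0,0.009],[0,0,0.012],[0,0,0.014],[0,0,0.014],[0,0,0.014],[0,0,0.014]], "rotation": [[0,0,0],[0,0,0],[0,0,0],[0,0,0],[0,0,0],[0,0,0],[0,0,0],[0,0,0]]}}

```text
clock: 15.25
eef_pos: [0.4928, -0.1743, 0.1122]
tool_rot: [-0.64, 0.768, -0.001, 0.002]
ft_force: [-1.6, 1.5, 16.9]
grip_width: 0.0093
grasp_force: 61.4
```

```bash
python3 -c "
from h import *
to([.4919,-.1738,.1125],169.6);o=bot.get_obs();print(o['ft_force'],o['ft_torque'])"
```

```text
t 15.25 pos [ 0.4928 -0.1743  0.1122] yaw 169.61 q6 -1.73
slide [-0.0014  0.004  -0.0011] rot [-0.0082  0.0011  0.0005]
[-1.55629354  1.53928111 16.90626909] [ 0.05865714 -0.14098071  0.02166252]
```

Emit:
{"op": "drive_tool", "data": {"slide": [[0,0,0],[0,0,0],[0,0,0],[0,0,0],[0,0,0],[0,0,0],[0,0,0],[0,0,0]], "rotation": [[0,0,0.1],[0,0,0.22],[0,0,0.34],[0,0,0.46],[0,0,0.58],[0,0,0.7],[0,0,0.8],[0,0,0.8]]}}

```text
clock: 16.25
eef_pos: [0.4923, -0.174, 0.1122]
tool_rot: [-0.476, 0.88, -0.001, 0.001]
ft_force: [-1.8, 1.2, 17.5]
grip_width: 0.0089
grasp_force: 62.7
```

```bash
python3 -c "
from h import *
to([.4919,-.1738,.1125],169.6);o=bot.get_obs();print(o['ft_force'],o['ft_torque'])"
```

```text
t 16.25 pos [ 0.4923 -0.174   0.1122] yaw 146.81 q6 -1.33
slide [ 0.0002  0.0019 -0.001 ] rot [-0.0059  0.0021 -0.7956]
[-1.82626589  1.18025135 17.45909301] [0.06119975 0.12219044 0.66550136]
```

Run:
```python
from h import *
c=snap('wrist','w4');d=snap('side','s4')
a=cv2.resize(c['image'][150:350,140:390],None,fx=2,fy=2,interpolation=cv2.INTER_CUBIC)
b=cv2.resize(d['image'][190:250,250:310],(296,400)[:1]*2,interpolation=cv2.INTER_CUBIC)
w=np.zeros((400,800,3),np.uint8);w[:,:500]=a;w[:296,504:800]=b
cv2.imwrite('pics/w4c.png',w[:,:,::-1])
o=bot.get_obs();print(o['ft_force'],o['ft_torque'])
```

```text
[-2.96970799  1.1870442  18.80603404] [0.02399583 0.08091315 0.72859535]
```

View pics/w4c.png

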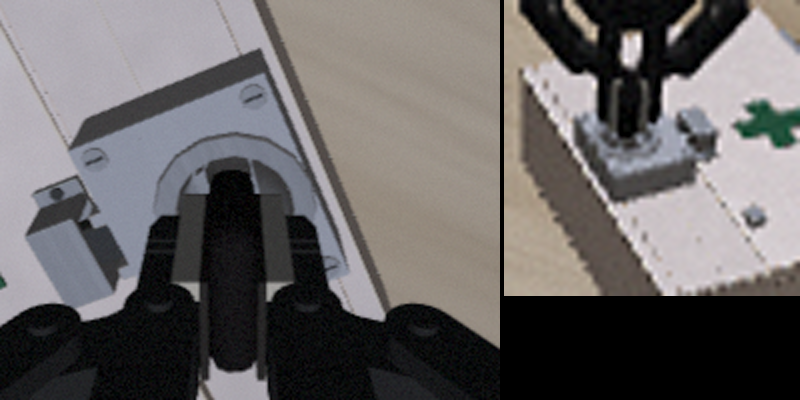

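Emit:
{"op": "drive_tool", "data": {"slide": [[0,0,0],[0,0,0],[0,0,0.005],[0.003,0,0.01],[-0.003,0,0.012],[0.003,0,0.012],[0,0,0.012],[0,0,0.012]], "rotation": [[0,0,-0.3],[0,0,-0.6],[0,0,-0.8],[0,0,-0.7],[0,0,-0.9],[0,0,-0.7],[0,0,-0.8],[0,0,-0.8]]}}

```text
clock: 17.35
eef_pos: [0.4929, -0.1748, 0.112]
tool_rot: [-0.64, 0.768, -0.003, 0.002]
ft_force: [-5.9, 0.9, 32.2]
grip_width: 0.0091
grasp_force: 64.0
```

```bash
python3 -c "
from h import *
to([.4919,-.1738,.1125],169.6);o=bot.get_obs();print(o['ft_force'],o['ft_torque'])"
```

```text
t 17.35 pos [ 0.4929 -0.1748  0.112 ] yaw 169.62 q6 -1.73
slide [-0.003   0.0048 -0.0021] rot [-0.0123 -0.0012  0.0006]
[-5.92745718  0.89799074 32.21412275] [0.33041238 1.26232372 0.08454204]
```

Run:
```python
from h import *
c=snap('wrist','w5');o=bot.get_obs();print(o['eef_pos'],o['ft_force'],o['ft_torque'])
np.set_printoptions(precision=1,suppress=True,linewidth=200)
for f,zt in (('w2',.1989),('w3',.1585),('w4',.1122),('w5',.112)):
    z=pts(load(f))[...,2]; print(f,((z[230:340:6,250:262]-zt)*1000).mean(1))
```

```text
[ 0.49292541 -0.17473497  0.1119962 ] [-6.17344193  2.61190992 33.30284232] [0.3215219  1.31295289 0.04873086]
w2 [ -55.2    5.4   11.2   16.8   21.6   36.1   29.3   30.6   30.8   40.3   30.9   31.3   31.    30.8   31.3   31.1   31.    30.8 -199.2]
w3 [ -33.8    5.5   11.3   16.4   21.8   26.2   29.5   31.    31.1   30.9   31.3   30.9   31.2   31.    31.2   31.2   31.2   40.4 -158.5]
w4 [ -7.3   5.6  11.1  16.6  21.8  26.3  29.7  31.1  31.2  31.1  40.6  40.7  31.4  31.2  31.4  31.3  31.3  31.4 -31.3]
w5 [ -8.5   5.4  11.3  16.4  21.7  26.4  29.6  30.9  31.2  31.2  31.6  31.5  31.2  31.2  31.3  31.2  31.1  30.9 -31.2]
```

Emit:
{"op": "drive_tool", "data": {"slide": [[0.001,0.002,-0.006],[0.001,0.002,-0.01],[0.001,0.002,-0.01],[0.001,0.002,-0.01],[0.001,0.002,-0.01],[0.001,0.002,-0.01],[0.001,0.002,-0.01],[0.001,0.002,-0.01]], "rotation": [[0,0,0],[0,0,0.15],[0,0,0.3],[0,0,0.45],[0,0,0.6],[0,0,0.75],[0,0,0.9],[0,0,0.9]]}}

```text
clock: 18.4
eef_pos: [0.4922, -0.1749, 0.1121]
tool_rot: [-0.452, 0.892, -0.002, 0.002]
ft_force: [-2.1, 0.5, 18.5]
grip_width: 0.0092
grasp_force: 61.8
```

```bash
cat > st.py <<'E'
from h import *
to([.4919,-.1738,.1125],169.6);o=bot.get_obs();print(o['ft_force'],o['ft_torque'])
E
python3 st.py
```

```text
t 18.4 pos [ 0.4922 -0.1749  0.1121] yaw 143.79 q6 -1.28
slide [-0.0029  0.0037 -0.0016] rot [-8.700e-03  8.000e-04 -9.008e-01]
[-2.1168858   0.48375621 18.50338383] [-0.15880089  0.22143183  0.05776141]
```

Now the torque is only about 0.06 Nm, which fits the spring alone, so the extra push seated the key. I'll keep turning.

Emit:
{"op": "drive_tool", "data": {"slide": [[0,0,0],[0,0,0],[0,0,0],[0,0,0],[0,0,0],[0,0,0],[0,0,0],[0,0,0]], "rotation": [[0,0,0.15],[0,0,0.3],[0,0,0.45],[0,0,0.6],[0,0,0.75],[0,0,0.9],[0,0,1.0],[0,0,1.0]]}}

```text
clock: 19.4
eef_pos: [0.4916, -0.1749, 0.1121]
tool_rot: [-0.218, 0.976, -0.001, 0.001]
ft_force: [-3.4, 0.8, 21.3]
grip_width: 0.0093
grasp_force: 62.0
```

```bash
python3 st.py
```

```text
t 19.4 pos [ 0.4916 -0.1749  0.1121] yaw 115.16 q6 -0.78
slide [-0.0029  0.0034 -0.0016] rot [-6.6000e-03  1.3000e-03 -1.9005e+00]
[-3.38352641  0.80427437 21.33489473] [-0.28876328  0.58088319  0.04992037]
```

Emit:
{"op": "drive_tool", "data": {"slide": [[0,0,0],[0,0,0],[0,0,0],[0,0,0],[0,0,0],[0,0,0],[0,0,0],[0,0,0]], "rotation": [[0,0,0.15],[0,0,0.3],[0,0,0.45],[0,0,0.6],[0,0,0.75],[0,0,0.9],[0,0,1.0],[0,0,1.0]]}}

```text
clock: 20.4
eef_pos: [0.4911, -0.1746, 0.1121]
tool_rot: [0.03, 1.0, -0.0, 0.001]
ft_force: [-4.0, 1.1, 21.8]
grip_width: 0.0093
grasp_force: 62.2
```

```bash
python3 st.py
```

```text
t 20.4 pos [ 0.4911 -0.1746  0.1121] yaw 86.52 q6 -0.28
slide [-0.0031  0.0033 -0.0017] rot [-4.1e-03  1.9e-03 -2.9e+00]
[-4.01317086  1.08390819 21.78878652] [-0.09482771  0.99042927  0.0808932 ]
```

Emit:
{"op": "drive_tool", "data": {"slide": [[0,0,0],[0,0,0],[0,0,0],[0,0,0],[0,0,0],[0,0,0],[0,0,0],[0,0,0]], "rotation": [[0,0,0.08],[0,0,0.16],[0,0,0.24],[0,0,0.32],[0,0,0.4],[0,0,0.46],[0,0,0.5],[0,0,0.5]]}}

```text
clock: 21.4
eef_pos: [0.492, -0.1738, 0.1122]
tool_rot: [0.154, 0.988, 0.001, 0.002]
ft_force: [-2.6, 2.6, 22.0]
grip_width: 0.0092
grasp_force: 62.2
```

```bash
python3 st.py
```

```text
t 21.4 pos [ 0.492  -0.1738  0.1122] yaw 72.24 q6 -0.03
slide [ 0.0002 -0.0001 -0.0013] rot [-2.2000e-03  8.5000e-03 -3.3986e+00]
[-2.61999133  2.56278503 22.00470547] [0.49068893 0.50378825 0.15013512]
```

Emit:
{"op": "drive_tool", "data": {"slide": [[0,0,0],[0,0,0],[0,0,0],[0,0,0],[0,0,0],[0,0,0],[0,0,0],[0,0,0]], "rotation": [[0,0,0.02],[0,0,0.04],[0,0,0.06],[0,0,0.07],[0,0,0.07],[0,0,0.07],[0,0,0.07],[0,0,0.07]]}}

```text
clock: 22.4
eef_pos: [0.492, -0.1738, 0.1122]
tool_rot: [0.172, 0.985, 0.001, 0.002]
ft_force: [-2.3, 2.3, 21.7]
grip_width: 0.0091
grasp_force: 62.2
```

```bash
python3 st.py
python3 - <<'E'
from h import *
c=snap('wrist','w6');d=snap('top','t6')
a=cv2.resize(c['image'][150:350,140:390],None,fx=2,fy=2,interpolation=cv2.INTER_CUBIC)
b=cv2.resize(d['image'][170:230,280:340],(296,296),interpolation=cv2.INTER_CUBIC)
w=np.zeros((400,800,3),np.uint8);w[:,:500]=a;w[:296,504:800]=b
cv2.imwrite('pics/w6c.png',w[:,:,::-1])
E
```

```text
t 22.4 pos [ 0.492  -0.1738  0.1122] yaw 70.24 q6 0.0
slide [ 0.0003 -0.0002 -0.0012] rot [-2.2000e-03  8.7000e-03 -3.4682e+00]
[-2.28711291  2.33403071 21.73653033] [0.60641621 0.52249206 0.08538534]
```

View pics/w6c.png

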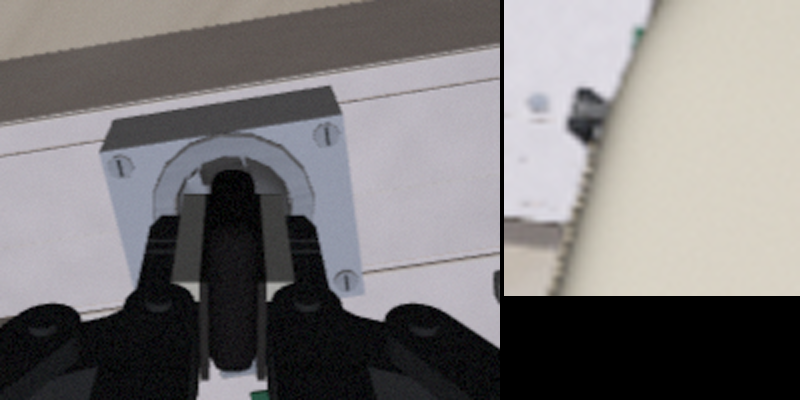

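The key and plug have turned with the tool, but the torque doesn't show a firm stop yet. I'll turn a little more.

Emit:
{"op": "drive_tool", "data": {"slide": [[0,0,0],[0,0,0],[0,0,0],[0,0,0],[0,0,0],[0,0,0],[0,0,0],[0,0,0]], "rotation": [[0,0,0.03],[0,0,0.06],[0,0,0.09],[0,0,0.12],[0,0,0.12],[0,0,0.12],[0,0,0.12],[0,0,0.12]]}}

```text
clock: 23.5
eef_pos: [0.4921, -0.1738, 0.1122]
tool_rot: [0.201, 0.98, 0.001, 0.002]
ft_force: [-1.6, 2.5, 21.0]
grip_width: 0.0093
grasp_force: 62.2
```

```bash
python3 st.py
```

```text
t 23.5 pos [ 0.4921 -0.1738  0.1122] yaw 66.84 q6 0.06
slide [ 0.0006 -0.0003 -0.0013] rot [-2.2000e-03  8.9000e-03 -3.5869e+00]
[-1.62918133  2.48728188 20.98108117] [0.54880951 0.44405055 0.30655897]
```

The torque is rising at the hard stop's slope (0.09 to 0.31 Nm over 0.06 rad). The key is fully in, turned and gripped with about 21 N of push, so I'm handing it in.

```bash
python3 -c "
from workcell import bot
print(bot.job_done())"
```

```text
the job is handed in; nothing more can be done
None
```

The box's key is fully in the lock, turned clockwise to its stop and still gripped; I judged the stop from the rising torque because the bolt was hidden from view, and I handed the job in at about 23.5 s.

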